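# Park the guide batten in its bay behind the post

## Robot

A 6-joint arm with a two-finger parallel gripper is mounted at the origin on a cart in front of the work surface, level with it; the furniture and walls round the work are solid. World frame = base frame: x ahead of the robot, y to its left, z up, the work surface at z = 0. Lengths are in m, angles in degrees, forces in N, time in s.
With the tool pointing down it reaches from about 0.4 to 0.825 m from the base axis. Payload 7 kg.
Tool frame: the origin (TCP) lies on the centre line of the jaws, within the pads' length; the fingertips stand 22 mm ahead of it and the grasp point (between the pads) lies 3 mm ahead of it; z points along the fingers, y is the line along which they close (so a half turn about z gives the same grasp; the last joint's range is limited). The gripper opens to 88 mm and grips with 3 to 60 N. Pads are 19 mm wide; open, the fingers measure 130 mm over their backs; the gripper's body (78 mm by 193 mm) begins 47 mm behind the grasp point.
Start: joints at [-53.165, 20.546, 0.682, 0, -70.136, -16.507], TCP at [0.234, -0.633, 0.249] pointing down, gripper open.
Joint ranges: [-176.03, 176.03], [-82.01, 121.73], [-58.28, 71.71], [-173.87, 95.51], [-174.79, -0.11], [-173.66, 173.66]. Speed limits (degrees/s): [136.94, 136.94, 172.46, 180, 180, 180].

## Interface

Orientations are given as [roll, pitch, yaw] about the fixed x, y, z axes, in that order (R = Rz(yaw) Ry(pitch) Rx(roll)).
In Python, from plant import get_state, cams, r gives the robot as it stands.
- The arm moves only by the tool apply_moves, never from a script. Its argument "targets" is a list of rows, each an object with "dp": the shift along the world's x, y, z in m, a list of three; "yaw": the turn about the world's z in degrees. In form: [{"dp": [x, y, z], "yaw": yaw}, ...]. A call has 1 to 20 rows; each row is the pose to reach, as a shift and turn from the pose commanded when the call began; what a row does not reach only later rows make up. A row lasts 1/12 s, in which the tool goes at most 41.7 mm and 7.16 degrees, less where a joint would pass 70% of its speed; a pose out of reach is approached as far as the arm can. A call with a gripper value outside its range is refused whole. "grip" is the gripper command: -1 is fully open, 1 is shut, values between are in proportion, set as the call begins (left out, the last holds). The fingers move at their own pace and stop on an object; "squeeze" is the grip in N (left out, the last holds). Time passes only in rows, so rows that repeat a pose let the fingers close. It gives the time, the measured TCP pose, the force, the opening and the grip force at its end, in the units of the state.
- get_state(): the state, without advancing time (a new reading comes with each control period).
- cams.capture(name): name is "side" or "top"; returns a dict with "image" (420x560x3 uint8, red, green, blue), "range_z" (420x560 float32, m along the optical axis (not along the pixel's ray), 0 where there is no reading), "fx", "fy", "cx", "cy" (pixels), "R" (3x3) and "t" (3): a world point X has camera coordinates R X + t. Camera axes: x right, y down, z forward; pixel columns grow to the right and rows downward; lengths in m; the calibration is good to about 2 mm. A picture is of the moment at which its call begins.
- r.close_job(): hands the job in; it is judged then, once.
The state is a dict: "time_s": time; "joints": joint angles; "qd": joint speeds; "joint_torque": joint torques, N m; "tcp_pos": TCP position; "eef_rot": TCP orientation; "contact_force": force on the tool from outside, world axes, zero at the start; "moment": the same for the moment, N m; "gripper_width": finger opening in m; "gripper_force": force on a finger pad.
Only numpy, scipy, OpenCV 4.12 (cv2) and the standard library are available. Lean on these libraries where they do the work, as an engineer would, in place of code of your own. Each camera call takes 0.05 s, during which the arm holds its last target. There are 200 camera calls.

## Task

Push the wooden batten into its bay with the fingertips: angle it so that its blue end goes in behind the steel post first, then swing the plain end in, until the batten lies flat along the back rail. Only push it over the table, never lift or tip it, and leave the jar, the cup and the clay fish where they are.

Things in the scene. Friction and masses are not known exactly. Their poses are not given: they have to be found in the camera images.
- rack: The bay: three low wooden rails fixed to the table (22 mm high) in a U that is open towards the robot; no floor, the table top is its floor. Origin at table level in the middle of the bay. Its x points into the bay (away from the robot), its y along the bay to the left (yaw within 0.15 rad of the world). Inner face of the back rail at x = +30 mm; inner faces of the end rails at y = +155 and -155 mm; end rails reach from x = -30 to +30 mm; rails 16 mm thick.
- post: Upright steel post, 20 mm in diameter, 50 mm high, fixed to the table before the left part of the bay; origin at the centre of its foot, axes parallel to the rack's. It stands 54 mm in front of the back rail's inner face (rack x = -24 mm) at rack y = +72 to +86 mm, so 44 mm are free between post and back rail and at most 231 mm between post and right end rail.
- batten: Loose straight wooden guide batten, 28 mm wide (its x), 240 mm long (its y), 26 mm high, 0.2 to 0.45 kg, one end (+y) with a blue band, sliding on the table. Origin at the centre of its underside. It starts in front of the bay, its blue end to the left, its x axis pointing more or less at the bay.
- blue_end (a point): Centre of the end face of the batten at its blue end, 13 mm up.
- plain_end (a point): Centre of the end face of the batten at its plain end, 13 mm up.
- jar: Bystander: glaze jar with a black lid, 51 mm in diameter, 60 mm high, standing loose at the left; origin at its foot.
- cup: Bystander: unglazed cup with a blue stripe, 67 mm in diameter, 61 mm high, standing loose at the right; origin at its foot.
- fish: Bystander: blue clay fish, 69 x 73 x 8 mm, lying loose at the left near the robot; origin at its underside.

How it is judged (in metres and radians):
On the way:
1. the blue end is behind the post while the plain end is still out in front of the bay (y of blue_end in the frame of post above 0 m and x of blue_end in the frame of post above 0.01 m and x of plain_end in the frame of rack below -0.025 m), for 0.05 s.
At the end, for the whole second after the job is handed in: The batten lies flat on the table inside the bay, the blue end behind the post, both ends within 6 mm of touching the back rail, at rest (x of blue_end in the frame of rack between 0.01 and 0.024 m and x of plain_end in the frame of rack between 0.01 and 0.024 m and y of blue_end in the frame of post above -0.005 m and y of plain_end in the frame of rack above -0.158 m and y of blue_end in the frame of rack below 0.158 m and height (world z) of batten below 0.004 m and angle between batten's own z axis and vertical below 0.06 rad and linear speed of batten below 0.01 m/s).
It fails at once if the batten is lifted or tipped (height (world z) of batten above 0.012 m or angle between batten's own z axis and vertical above 0.2 rad).
It fails at once if the jar, cup or fish is pushed away or knocked over (distance of any of jar, cup, fish from where it was at the start of the episode above 0.015 m or angle between any of jar, cup's own z axis and vertical above 0.3 rad).
It also fails if it takes over 64 s, if anything falls off the work surface, if the arm or the gripper's body presses on something with over 40 N, if the wrist force passes 120 N, or if a joint passes its speed limit or range.

## Working session

There is one attempt and no reset: what is moved stays moved. The work goes in short steps, Python scripts to look and compute and a tool call to move; the robot and the scene stay as the last step left them, time stands still between calls to the robot, and variables do not carry over. Pictures are saved under pics/ and viewed, at most 10 in all, crops included, and the job is handed in when it is done.

Besides the shell and the picture viewer there is one more tool, called as name(argument=value, ...) on one line, values as JSON. apply_moves: Moves the arm, as the interface text tells. Its arguments: {"type":"object","properties":{"targets":{"type":"array","items":{"type":"object","properties":{"dp":{"type":"array","items":{"type":"number"}},"yaw":{"type":"number"}}}},"grip":{"type":"number"},"squeeze":{"type":"number"}},"required":["targets"]}

```bash
mkdir -p pics
python3 - <<'E'
from plant import get_state,cams,r
import cv2,numpy as np
for n in ("top","side"):
    c=cams.capture(n); cv2.imwrite(f"pics/{n}0.png",c["image"][:,:,::-1]); np.savez(f"{n}0.npz",**c)
    print(n,c["fx"],c["cx"],c["cy"],np.round(c["R"],3).tolist(),np.round(c["t"],3))
s=get_state(); print(s["time_s"],s["tcp_pos"],s["eef_rot"],s["gripper_width"])
E
```

```text
top 389.59202938145023 277.7482483835148 212.7326466797546 [[-0.014, -1.0, -0.025], [-0.998, 0.016, -0.059], [0.059, 0.024, -0.998]] [0.011 0.508 0.935]
side 398.9632412836582 276.9595921815186 202.6833303234703 [[-0.909, -0.417, 0.023], [-0.232, 0.458, -0.858], [0.347, -0.785, -0.512]] [0.45  0.147 0.829]
0.1 [ 0.23431815 -0.63260184  0.24773397] [ 1.79917992e+02 -7.50019245e-03 -1.59678734e+02] 0.08758872410819057
```

View pics/top0.png

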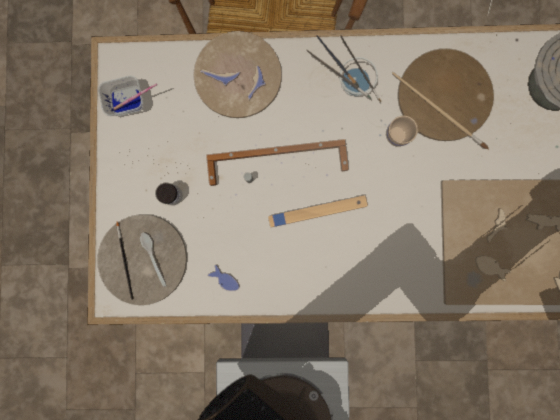

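View pics/side0.png

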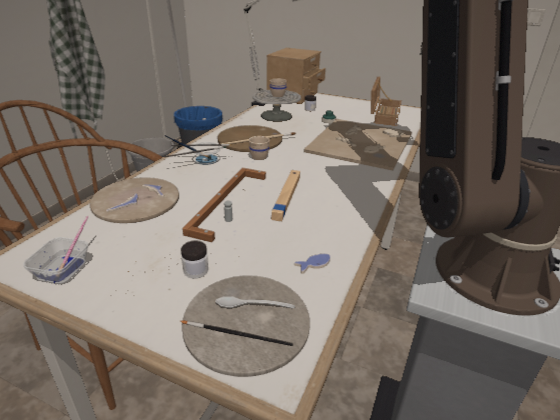

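The top view shows the bay from (208,155) to (346,142) and the post at (249,177). The batten runs from the blue end (270,220) to the plain end (367,202). The jar is at (167,194), the cup at (402,131) and the fish at (225,278).

```bash
cat > h.py <<'E'
import cv2,numpy as np
def ray(c,uv,z):
    uv=np.atleast_2d(np.asarray(uv,float)); R,t=c["R"],c["t"]
    d=np.c_[(uv[:,0]-c["cx"])/c["fx"],(uv[:,1]-c["cy"])/c["fy"],np.ones(len(uv))]@R
    o=-R.T@t; return (o+d*((z-o[2])/d[:,2])[:,None])[:,:2]
def blob(c,lo,hi,roi):
    x0,y0,x1,y1=roi; hsv=cv2.cvtColor(np.ascontiguousarray(c["image"]),cv2.COLOR_RGB2HSV)
    m=cv2.inRange(hsv,lo,hi); k=np.zeros_like(m); k[y0:y1,x0:x1]=m[y0:y1,x0:x1]
    n,l,s,_=cv2.connectedComponentsWithStats(k); 
    i=1+np.argmax(s[1:,4]); return (l==i).astype(np.uint8)
def rect(c,m,z):
    cn=max(cv2.findContours(m,0,cv2.CHAIN_APPROX_NONE)[0],key=cv2.contourArea)
    w=ray(c,cn[:,0],z).astype(np.float32)*1000
    return cv2.boxPoints(cv2.minAreaRect(w)),w
E
python3 - <<'E'
from h import *
c=dict(np.load("top0.npz")); hsv=cv2.cvtColor(c["image"],cv2.COLOR_RGB2HSV)
for p in [(320,211),(278,219),(280,149),(212,170),(344,160),(249,177),(252,177),(300,180),(167,194),(402,131)]: print(p,hsv[p[1],p[0]])
print("rail"); m=blob(c,(0,90,40),(25,255,190),(195,130,360,192)); b,w=rect(c,m,.022); print(m.sum(),b.round())
# back rail inner face: lower edge rows per column
hs=[(u,np.nonzero(m[:,u])[0]) for u in range(225,335,6)]
print("thick",[len(v) for u,v in hs])
lo=ray(c,[(u,v.max()+.5) for u,v in hs],.022)*1000; hi=ray(c,[(u,v.min()-.5) for u,v in hs],.022)*1000
for e in(lo,hi):
    p=np.polyfit(e[:,1],e[:,0],1); print("x=%.4f*y+%.1f"%tuple(p),np.std(e[:,0]-np.polyval(p,e[:,1])).round(2))
for v in (165,172,179):
    u=np.nonzero(m[v])[0]; print(v,u)
print("batten"); m=blob(c,(0,50,90),(130,255,255),(255,190,385,235)); b,w=rect(c,m,.026); print(m.sum(),b.round(1))
big=cv2.resize(c["image"][135:235,190:390],None,fx=4,fy=4,interpolation=cv2.INTER_CUBIC); cv2.imwrite("pics/crop0.png",big[:,:,::-1])
print(ray(c,[(167,194)],.06),ray(c,[(402,131)],.061),ray(c,[(210,266),(240,292)],.008))
E
```

```text
(320, 211) [ 16 101 192]
(278, 219) [110 107 134]
(280, 149) [ 13 125 137]
(212, 170) [ 13 165 125]
(344, 160) [ 12  91 137]
(249, 177) [ 27  17 148]
(252, 177) [19 38 94]
(300, 180) [ 18  30 189]
(167, 194) [ 3 50 46]
(402, 131) [ 17  70 178]
rail
1120 [[ 579.  169.]
 [ 612. -168.]
 [ 686. -161.]
 [ 653.  176.]]
thick [7, 3, 6, 7, 7, 6, 7, 7, 6, 7, 7, 6, 6, 7, 6, 6, 1, 6, 6]
x=-0.1001*y+654.0 0.7
x=-0.0813*y+669.4 2.48
165 [208 209 210 211 212 213 214 342 343 344 345 346 347]
172 [208 209 210 211 212 213 214]
179 [209 210 211 212 213 214 215]
batten
1203 [[ 472.9   22.8]
 [ 520.2 -213.7]
 [ 549.5 -207.8]
 [ 502.2   28.7]]
[[0.55398557 0.26133233]] [[ 0.6919813  -0.29015848]] [[0.38102295 0.17108041]
 [0.31725661 0.09802415]]
```

View pics/crop0.png

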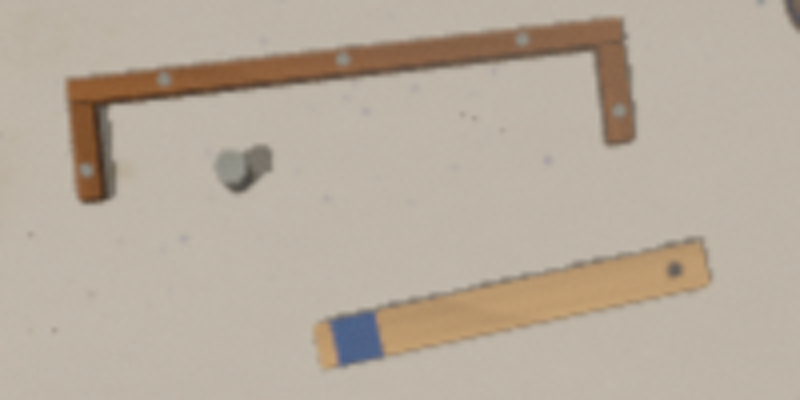

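The crop shows the blue end at crop (322,345) and the plain end at (705,262). The post top is at (233,168). In the rack frame, the batten must turn by about -24° and its centre must move about 76 mm forward. I'll start by moving in front of the batten with the fingers open.

apply_moves(targets=[{"dp": [0.02, 0.04, -0.01], "yaw": -1}, {"dp": [0.03, 0.07, -0.02], "yaw": -2}, {"dp": [0.045, 0.1, -0.03], "yaw": -3}, {"dp": [0.06, 0.13, -0.04], "yaw": -4}, {"dp": [0.075, 0.16, -0.05], "yaw": -5}, {"dp": [0.09, 0.195, -0.06], "yaw": -6}, {"dp": [0.105, 0.23, -0.07], "yaw": -7}, {"dp": [0.12, 0.265, -0.08], "yaw": -8}, {"dp": [0.135, 0.3, -0.09], "yaw": -9}, {"dp": [0.15, 0.335, -0.1], "yaw": -9}, {"dp": [0.165, 0.37, -0.11], "yaw": -9}, {"dp": [0.18, 0.4, -0.12], "yaw": -9}, {"dp": [0.195, 0.43, -0.12], "yaw": -9}, {"dp": [0.21, 0.46, -0.12], "yaw": -9}, {"dp": [0.225, 0.49, -0.12], "yaw": -9}, {"dp": [0.237, 0.515, -0.12], "yaw": -9}, {"dp": [0.244, 0.534, -0.12], "yaw": -9}, {"dp": [0.244, 0.534, -0.12], "yaw": -9}, {"dp": [0.244, 0.534, -0.12], "yaw": -9}], grip=-1)

```text
time_s: 1.68
tcp_pos: [0.4786, -0.098, 0.1283]
eef_rot: [180.0, -0.0, -168.5]
contact_force: [0.3, -0.5, 0.5]
gripper_width: 0.0875
gripper_force: 0.0
```

Run:
```python
from h import *
c=dict(np.load("top0.npz"))
g=ray(c,[(190+233/4-.4,135+168/4-.4)],.05); print("post",g*1000)
from plant import get_state
s=get_state(); print(s["tcp_pos"],s["eef_rot"],s["contact_force"],s["joints"])
```

```text
post [[593.18884942  71.90615783]]
[ 0.47856742 -0.09800327  0.12829678] [ 1.79994906e+02 -3.47580690e-02 -1.68546361e+02] [ 0.33155477 -0.51196065  0.45179561] [ 1.15409544e+01  9.79737817e+00 -3.17159054e+01 -6.87020619e-03
 -4.85214669e+01 -9.00827645e+01]
```

apply_moves(targets=[{"dp": [0, 0, -0.03]}, {"dp": [0, 0, -0.06]}, {"dp": [0, 0, -0.085]}, {"dp": [0, 0, -0.1]}, {"dp": [0, 0, -0.1]}, {"dp": [0.004, 0.001, -0.1]}, {"dp": [0.008, 0.002, -0.1]}, {"dp": [0.011, 0.002, -0.1], "yaw": 0}, {"dp": [0.014, 0.002, -0.1], "yaw": -1}, {"dp": [0.017, 0.003, -0.1], "yaw": -2}, {"dp": [0.02, 0.003, -0.1], "yaw": -3}, {"dp": [0.023, 0.003, -0.1], "yaw": -4}, {"dp": [0.026, 0.004, -0.1], "yaw": -5}, {"dp": [0.029, 0.004, -0.1], "yaw": -6}, {"dp": [0.032, 0.005, -0.1], "yaw": -7}, {"dp": [0.035, 0.005, -0.1], "yaw": -8}, {"dp": [0.038, 0.005, -0.1], "yaw": -9}, {"dp": [0.041, 0.006, -0.1], "yaw": -10}, {"dp": [0.044, 0.006, -0.1], "yaw": -11}, {"dp": [0.044, 0.006, -0.1], "yaw": -11}])

```text
$.targets[0]: bad value
```

```bash
cat >> h.py <<'E'
O=np.array([624.5,3.2]); ex=np.array([.9953,.0971]); ey=np.array([-.0971,.9953])
def look(name):
    "save top view; fit batten from depth-free colour mask; report ends in rack mm"
    from plant import cams,get_state
    c=cams.capture("top"); cv2.imwrite(f"pics/{name}.png",cv2.resize(c["image"][120:250,190:390],None,fx=4,fy=4,interpolation=cv2.INTER_CUBIC)[:,:,::-1])
    hsv=cv2.cvtColor(np.ascontiguousarray(c["image"]),cv2.COLOR_RGB2HSV)
    b=cv2.inRange(hsv,(100,80,60),(125,255,255)); b[:120]=0;b[250:]=0;b[:,:190]=0;b[:,390:]=0
    y,x=np.nonzero(b); q=ray(c,np.c_[x,y],.026)*1000; print("blue band n",len(x),"world",q.mean(0).round(1),"rack",((q.mean(0)-O)@np.c_[ex,ey]).round(1))
    m=blob(c,(0,75,150),(22,140,255),(190,135,390,250)); 
    bx,w=rect(c,m,.026); print("wood",m.sum(),"rack corners",((bx-O)@np.c_[ex,ey]).round(1).tolist())
    s=get_state(); print(s["time_s"],s["tcp_pos"].round(4) if hasattr(s["tcp_pos"],"round") else s["tcp_pos"],s["eef_rot"][2],np.round(s["contact_force"],1))
    return c
E
python3 -c "
from h import *
look('a1')"
```

```text
blue band n 0 world [nan nan] rack [nan nan]
wood 660 rack corners [[-20.2, -168.1], [40.6, -175.3], [76.6, 128.7], [15.8, 135.9]]
1.7333 [ 0.4781 -0.0987  0.1283] -168.6103033482101 [0.3 0.2 0.2]h.py:22: RuntimeWarning: Mean of empty slice.
  y,x=np.nonzero(b); q=ray(c,np.c_[x,y],.026)*1000; print("blue band n",len(x),"world",q.mean(0).round(1),"rack",((q.mean(0)-O)@np.c_[ex,ey]).round(1))
  ret = um.true_divide(
```

View pics/a1.png

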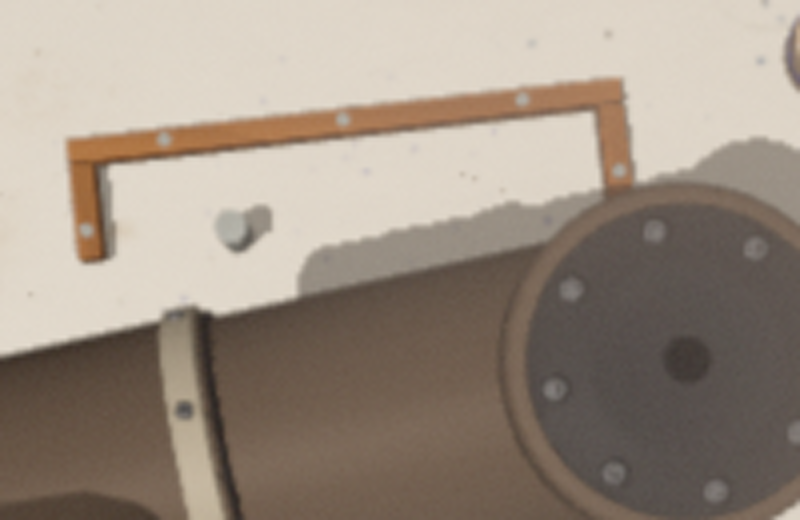

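The arm hides the batten in the top view; only the bay and the post at crop (233,228) can be seen. The move was refused because every row needs a yaw, so I'll send it again.

apply_moves(targets=[{"dp": [0, 0, -0.03], "yaw": 0}, {"dp": [0, 0, -0.06], "yaw": 0}, {"dp": [0, 0, -0.085], "yaw": 0}, {"dp": [0, 0, -0.1], "yaw": 0}, {"dp": [0, 0, -0.1], "yaw": 0}, {"dp": [0.004, 0.001, -0.1], "yaw": 0}, {"dp": [0.008, 0.002, -0.1], "yaw": 0}, {"dp": [0.011, 0.002, -0.1], "yaw": 0}, {"dp": [0.014, 0.002, -0.1], "yaw": -1}, {"dp": [0.017, 0.003, -0.1], "yaw": -2}, {"dp": [0.02, 0.003, -0.1], "yaw": -3}, {"dp": [0.023, 0.003, -0.1], "yaw": -4}, {"dp": [0.026, 0.004, -0.1], "yaw": -5}, {"dp": [0.029, 0.004, -0.1], "yaw": -6}, {"dp": [0.032, 0.005, -0.1], "yaw": -7}, {"dp": [0.035, 0.005, -0.1], "yaw": -8}, {"dp": [0.038, 0.005, -0.1], "yaw": -9}, {"dp": [0.041, 0.006, -0.1], "yaw": -10}, {"dp": [0.044, 0.006, -0.1], "yaw": -11}, {"dp": [0.044, 0.006, -0.1], "yaw": -11}])

```text
time_s: 3.4
tcp_pos: [0.5234, -0.0929, 0.0285]
eef_rot: [180.0, 0.1, -179.8]
contact_force: [-0.6, -1.0, 0.8]
gripper_width: 0.0875
gripper_force: 0.2
```

Run:
```python
from h import *
from plant import *
c=cams.capture("side"); cv2.imwrite("pics/s1.png",c["image"][:,:,::-1])
s=get_state(); print(s["time_s"],s["tcp_pos"],s["eef_rot"],s["contact_force"])
```

```text
3.45 [ 0.5233771  -0.0928212   0.02856331] [ 1.79993250e+02  6.85682627e-02 -1.79685651e+02] [ 0.73672902 -1.01202345 -0.78004478]
```

View pics/s1.png

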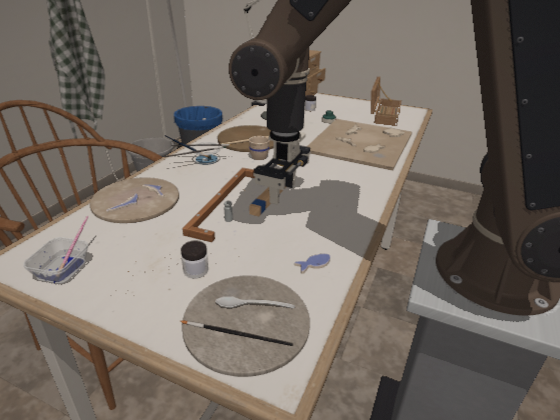

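The side view shows the fingers pushing the front face of the batten, with the blue end at (260,207), short of the post at (228,211). I'll continue the push and turn.

apply_moves(targets=[{"dp": [0.003, 0, 0], "yaw": -1}, {"dp": [0.006, 0, 0], "yaw": -2}, {"dp": [0.009, 0.001, 0], "yaw": -3}, {"dp": [0.012, 0.001, 0], "yaw": -4}, {"dp": [0.015, 0.001, 0], "yaw": -5}, {"dp": [0.018, 0.002, 0], "yaw": -6}, {"dp": [0.021, 0.002, 0], "yaw": -7}, {"dp": [0.024, 0.002, 0], "yaw": -8}, {"dp": [0.027, 0.003, 0], "yaw": -9}, {"dp": [0.03, 0.003, 0], "yaw": -10}, {"dp": [0.033, 0.003, 0], "yaw": -11}, {"dp": [0.036, 0.004, 0], "yaw": -12}, {"dp": [0.039, 0.004, 0], "yaw": -13}, {"dp": [0.042, 0.005, 0], "yaw": -13}, {"dp": [0.042, 0.005, 0], "yaw": -13}, {"dp": [0.03, 0.007, 0], "yaw": -13}, {"dp": [0.01, 0.01, 0.01], "yaw": -13}, {"dp": [-0.01, 0.01, 0.05], "yaw": -13}])

```text
time_s: 4.95
tcp_pos: [0.5107, -0.0829, 0.0717]
eef_rot: [-179.9, -0.4, 167.3]
contact_force: [0.1, -0.5, -0.1]
gripper_width: 0.0876
gripper_force: 0.0
```

apply_moves(targets=[{"dp": [0, -0.03, 0.03], "yaw": 0}, {"dp": [-0.01, -0.06, 0.06], "yaw": 0}, {"dp": [-0.02, -0.09, 0.06], "yaw": 0}, {"dp": [-0.03, -0.12, 0.06], "yaw": 0}, {"dp": [-0.04, -0.155, 0.06], "yaw": 0}, {"dp": [-0.05, -0.19, 0.06], "yaw": 0}, {"dp": [-0.06, -0.22, 0.06], "yaw": 0}, {"dp": [-0.06, -0.25, 0.06], "yaw": 0}, {"dp": [-0.06, -0.28, 0.06], "yaw": 0}, {"dp": [-0.06, -0.31, 0.06], "yaw": 0}, {"dp": [-0.06, -0.34, 0.06], "yaw": 0}, {"dp": [-0.06, -0.34, 0.06], "yaw": 0}], grip=1)

```text
time_s: 5.95
tcp_pos: [0.4543, -0.4276, 0.1357]
eef_rot: [-179.9, 0.1, 167.2]
contact_force: [1.1, 0.7, 0.6]
gripper_width: 0.0136
gripper_force: 0.0
```

```bash
python3 -c "
from h import *
look('a2')"
```

```text
blue band n 101 world [6.101e+02 2.000e-01] rack [-14.6  -1.6]
wood 989 rack corners [[-95.8, -200.1], [-67.8, -209.3], [-5.4, -20.6], [-33.4, -11.3]]
6.0 [ 0.4539 -0.4255  0.1355] 167.1784602312836 [-0.4  0.8  0.1]
```

View pics/a2.png

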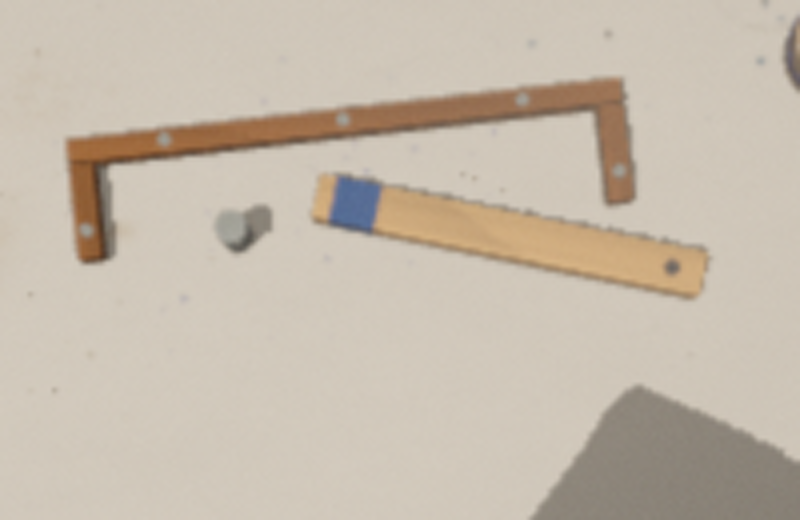

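The batten lies at 18° in the rack frame, and its axis passes behind the post (crop (233,228)) with about 8 mm clearance. Next I'll go to the plain end with the fingers shut and the flat side across its end face.

apply_moves(targets=[{"dp": [0.01, 0.02, 0], "yaw": 7}, {"dp": [0.02, 0.03, 0], "yaw": 14}, {"dp": [0.03, 0.05, 0], "yaw": 21}, {"dp": [0.04, 0.07, 0], "yaw": 28}, {"dp": [0.05, 0.09, 0], "yaw": 35}, {"dp": [0.06, 0.11, 0], "yaw": 42}, {"dp": [0.07, 0.13, 0], "yaw": 49}, {"dp": [0.08, 0.15, 0], "yaw": 56}, {"dp": [0.09, 0.17, 0], "yaw": 63}, {"dp": [0.1, 0.18, 0], "yaw": 70}, {"dp": [0.105, 0.188, 0], "yaw": 77}, {"dp": [0.105, 0.188, -0.03], "yaw": 84}, {"dp": [0.105, 0.188, -0.06], "yaw": 90}, {"dp": [0.105, 0.188, -0.085], "yaw": 90}, {"dp": [0.105, 0.188, -0.09], "yaw": 90}, {"dp": [0.105, 0.188, -0.09], "yaw": 90}, {"dp": [0.105, 0.188, -0.09], "yaw": 90}])

```text
time_s: 7.42
tcp_pos: [0.5596, -0.2348, 0.0468]
eef_rot: [-179.9, -0.0, -102.7]
contact_force: [-0.1, 0.0, 0.3]
gripper_width: 0.0005
gripper_force: 0.0
```

```bash
python3 -c "
from h import *
look('a3')
from plant import *; print(get_state()['joints'],get_state()['gripper_width'])"
```

```text
blue band n 0 world [nan nan] rack [nan nan]
wood 60 rack corners [[32.1, 154.7], [31.9, 56.4], [44.6, 56.4], [44.8, 154.7]]
7.4667 [ 0.5601 -0.2349  0.0475] -102.65920465211714 [-0.3  0.7  1.3]
[-4.33257275e+00  2.54552519e+01 -2.14521163e+01  3.38643975e-02
 -4.29588311e+01 -8.35138430e+00] 0.0004987493097602213h.py:22: RuntimeWarning: Mean of empty slice.
  y,x=np.nonzero(b); q=ray(c,np.c_[x,y],.026)*1000; print("blue band n",len(x),"world",q.mean(0).round(1),"rack",((q.mean(0)-O)@np.c_[ex,ey]).round(1))
  ret = um.true_divide(
```

apply_moves(targets=[{"dp": [-0.003, 0, -0.01], "yaw": 0}, {"dp": [-0.003, 0, -0.019], "yaw": 0}, {"dp": [-0.003, 0, -0.019], "yaw": 0}, {"dp": [-0.002, 0.004, -0.019], "yaw": 0}, {"dp": [-0.001, 0.008, -0.019], "yaw": 0}, {"dp": [0, 0.012, -0.019], "yaw": 0}, {"dp": [0.001, 0.016, -0.019], "yaw": 0}, {"dp": [0.002, 0.02, -0.019], "yaw": 0}, {"dp": [0.003, 0.024, -0.019], "yaw": 0}, {"dp": [0.004, 0.028, -0.019], "yaw": 0}, {"dp": [0.004, 0.032, -0.019], "yaw": 0}, {"dp": [0.005, 0.036, -0.019], "yaw": 0.2}, {"dp": [0.006, 0.04, -0.019], "yaw": 0.2}, {"dp": [0.007, 0.044, -0.019], "yaw": 0.3}, {"dp": [0.008, 0.048, -0.019], "yaw": 0.4}, {"dp": [0.009, 0.052, -0.019], "yaw": 0.5}, {"dp": [0.01, 0.056, -0.019], "yaw": 0.6}, {"dp": [0.01, 0.06, -0.019], "yaw": 0.7}, {"dp": [0.01, 0.06, -0.019], "yaw": 0.8}])

```text
time_s: 9.05
tcp_pos: [0.5689, -0.174, 0.0266]
eef_rot: [180.0, 0.0, -101.8]
contact_force: [-1.1, -0.6, 0.6]
gripper_width: -0.0001
gripper_force: 0.0
```

Run:
```python
from h import *
from plant import *
for n in ("side",):
    c=cams.capture(n); cv2.imwrite("pics/s2.png",cv2.resize(c["image"][130:280,130:330],None,fx=4,fy=4,interpolation=cv2.INTER_CUBIC)[:,:,::-1]); np.savez("s2.npz",**c)
s=get_state(); print(s["tcp_pos"],s["eef_rot"],s["contact_force"])
```

```text
[ 0.56875968 -0.17416124  0.02658557] [ 1.79981770e+02  2.40095631e-02 -1.01831311e+02] [ 0.41396282 -1.09531302 -0.17983032]
```

View pics/s2.png

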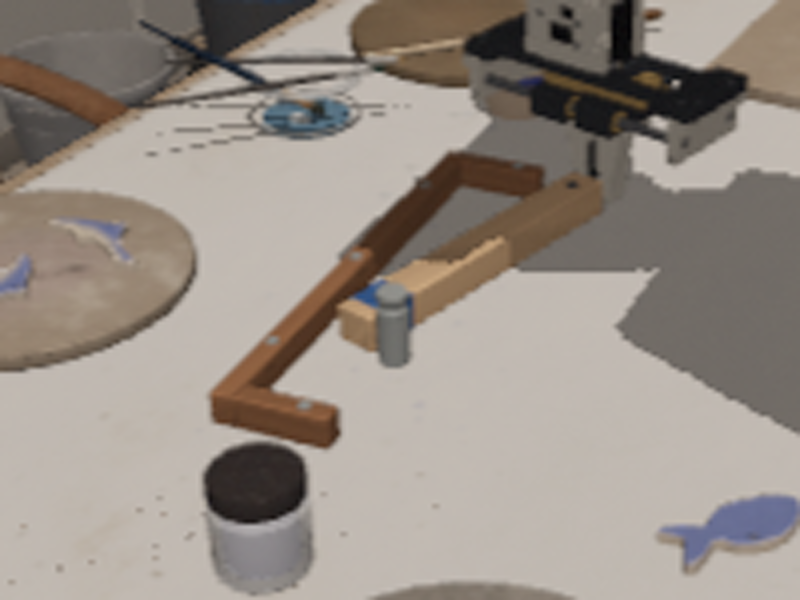

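The side view shows the blue end entering between the post (crop (393,325)) and the back rail. The end's far top corner is at about crop (342,303), clear of the rail.

Run:
```python
from h import *
c=dict(np.load("s2.npz"))
for p,z in (((342,303),.026),((600,180),.026),((545,168),.022),((338,412),.022),((393,290),.05)):
    w=ray(c,[(130+p[0]/4,130+p[1]/4)],z)*1000; print(p,((w-O)@np.c_[ex,ey]).round(1))
```

```text
(342, 303) [[14.4 61.2]]
(600, 180) [[ -80.  -156.4]]
(545, 168) [[ -34.2 -167.4]]
(338, 412) [[-33.1 161.4]]
(393, 290) [[-26.1  71.8]]
```

apply_moves(targets=[{"dp": [0.001, 0.004, 0], "yaw": 0}, {"dp": [0.002, 0.008, 0], "yaw": 0}, {"dp": [0.003, 0.012, 0], "yaw": 0}, {"dp": [0.004, 0.016, 0], "yaw": 0}, {"dp": [0.005, 0.02, 0], "yaw": 0}, {"dp": [0.005, 0.023, 0], "yaw": 0}, {"dp": [0.006, 0.026, 0], "yaw": 0}, {"dp": [0.006, 0.028, 0], "yaw": 0}, {"dp": [0.006, 0.029, 0], "yaw": 0}, {"dp": [0.006, 0.029, 0], "yaw": 0}, {"dp": [0.004, 0.02, 0], "yaw": 0}, {"dp": [0, 0, 0.01], "yaw": 0}, {"dp": [-0.01, -0.02, 0.04], "yaw": 0}, {"dp": [-0.02, -0.05, 0.08], "yaw": 0}, {"dp": [-0.04, -0.08, 0.08], "yaw": 0}, {"dp": [-0.06, -0.11, 0.08], "yaw": 0}, {"dp": [-0.08, -0.14, 0.08], "yaw": 0}, {"dp": [-0.1, -0.17, 0.08], "yaw": 0}, {"dp": [-0.1, -0.2, 0.08], "yaw": 0}, {"dp": [-0.1, -0.2, 0.08], "yaw": 0}])

```text
time_s: 10.77
tcp_pos: [0.4675, -0.3796, 0.1073]
eef_rot: [-179.9, -0.1, -102.1]
contact_force: [0.7, 0.8, 1.3]
gripper_width: 0.0004
gripper_force: 0.0
```

```bash
python3 -c "
from h import *
look('a4')"
```

```text
blue band n 110 world [622.9  76. ] rack [ 5.5 72.6]
wood 980 rack corners [[-73.2, -127.1], [-44.9, -136.0], [14.8, 53.8], [-13.5, 62.7]]
10.8167 [ 0.4678 -0.3778  0.1069] -102.09029075017541 [-1.2  0.6 -0.4]
```

View pics/a4.png

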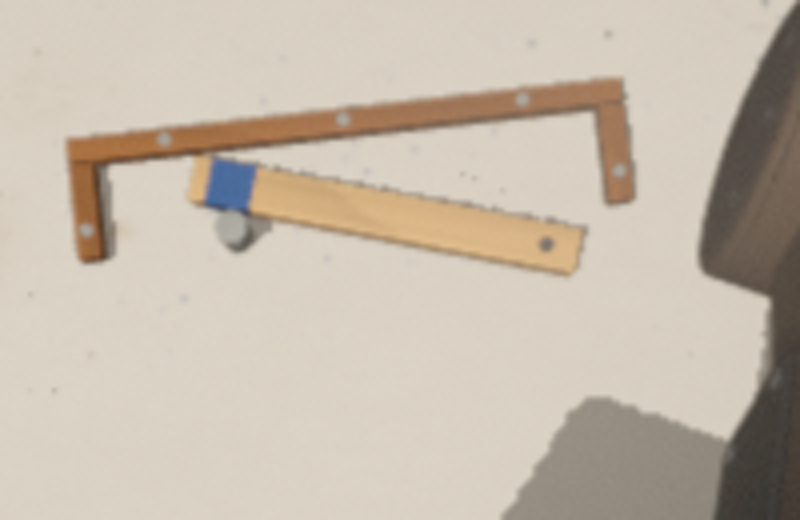

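The top view shows the blue end behind the post at rack (13, 97), with the plain end still out at rack (-59, -131). Next I'll open the fingers, place them in front of the plain half, and swing it in.

apply_moves(targets=[{"dp": [0, 0.02, 0], "yaw": -7}, {"dp": [0.01, 0.05, 0], "yaw": -14}, {"dp": [0.01, 0.08, 0], "yaw": -21}, {"dp": [0.02, 0.11, 0], "yaw": -28}, {"dp": [0.02, 0.14, 0], "yaw": -35}, {"dp": [0.03, 0.17, 0], "yaw": -42}, {"dp": [0.04, 0.2, 0], "yaw": -49}, {"dp": [0.05, 0.23, 0], "yaw": -56}, {"dp": [0.06, 0.26, 0], "yaw": -63}, {"dp": [0.07, 0.29, 0], "yaw": -70}, {"dp": [0.08, 0.31, 0], "yaw": -77}, {"dp": [0.087, 0.325, 0], "yaw": -84}, {"dp": [0.087, 0.33, 0], "yaw": -89.8}, {"dp": [0.087, 0.33, 0], "yaw": -89.8}, {"dp": [0.087, 0.33, -0.03], "yaw": -89.8}, {"dp": [0.087, 0.33, -0.05], "yaw": -89.8}, {"dp": [0.087, 0.33, -0.05], "yaw": -89.8}], grip=-1)

```text
time_s: 12.23
tcp_pos: [0.5529, -0.0456, 0.0534]
eef_rot: [-179.9, -0.3, 168.5]
contact_force: [-1.4, -0.9, -0.3]
gripper_width: 0.0873
gripper_force: 0.0
```

apply_moves(targets=[{"dp": [0, 0, -0.015], "yaw": 0}, {"dp": [0, 0, -0.025], "yaw": 0}, {"dp": [0, 0, -0.025], "yaw": 0}, {"dp": [0.005, -0.001, -0.025], "yaw": 0}, {"dp": [0.01, -0.002, -0.025], "yaw": 0}, {"dp": [0.014, -0.003, -0.025], "yaw": 0}, {"dp": [0.018, -0.004, -0.025], "yaw": 0}, {"dp": [0.021, -0.004, -0.025], "yaw": 1}, {"dp": [0.024, -0.005, -0.025], "yaw": 2}, {"dp": [0.027, -0.005, -0.025], "yaw": 3}, {"dp": [0.03, -0.006, -0.025], "yaw": 4}, {"dp": [0.033, -0.006, -0.025], "yaw": 5}, {"dp": [0.036, -0.007, -0.025], "yaw": 6}, {"dp": [0.039, -0.007, -0.025], "yaw": 7}, {"dp": [0.042, -0.007, -0.025], "yaw": 8}, {"dp": [0.045, -0.008, -0.025], "yaw": 9}, {"dp": [0.048, -0.008, -0.025], "yaw": 10}, {"dp": [0.051, -0.009, -0.025], "yaw": 11}, {"dp": [0.054, -0.009, -0.025], "yaw": 12}, {"dp": [0.054, -0.009, -0.025], "yaw": 12}])

```text
time_s: 13.9
tcp_pos: [0.6108, -0.054, 0.0317]
eef_rot: [-180.0, 0.0, -179.6]
contact_force: [-1.8, -1.2, -0.7]
gripper_width: 0.0879
gripper_force: 0.8
```

apply_moves(targets=[{"dp": [0.003, 0, 0], "yaw": 1}, {"dp": [0.006, -0.001, 0], "yaw": 2}, {"dp": [0.009, -0.001, 0], "yaw": 3}, {"dp": [0.011, -0.002, 0], "yaw": 4}, {"dp": [0.013, -0.002, 0], "yaw": 5}, {"dp": [0.014, -0.002, 0], "yaw": 5}, {"dp": [0.014, -0.002, 0], "yaw": 5}])

```text
time_s: 14.48
tcp_pos: [0.6213, -0.056, 0.0313]
eef_rot: [180.0, -0.3, -174.7]
contact_force: [-10.7, 2.5, 6.5]
gripper_width: 0.0876
gripper_force: 5.3
```

Run:
```python
from h import *
from plant import *
c=cams.capture("side"); cv2.imwrite("pics/s3.png",cv2.resize(c["image"][130:280,130:330],None,fx=4,fy=4,interpolation=cv2.INTER_CUBIC)[:,:,::-1]); np.savez("s3.npz",**c)
s=get_state(); print(s["tcp_pos"],s["eef_rot"],s["contact_force"])
```

```text
[ 0.62133212 -0.05599441  0.03133136] [ 179.97170628   -0.27679291 -174.70349202] [-10.38993283   2.56644952   6.11516411]
```

View pics/s3.png

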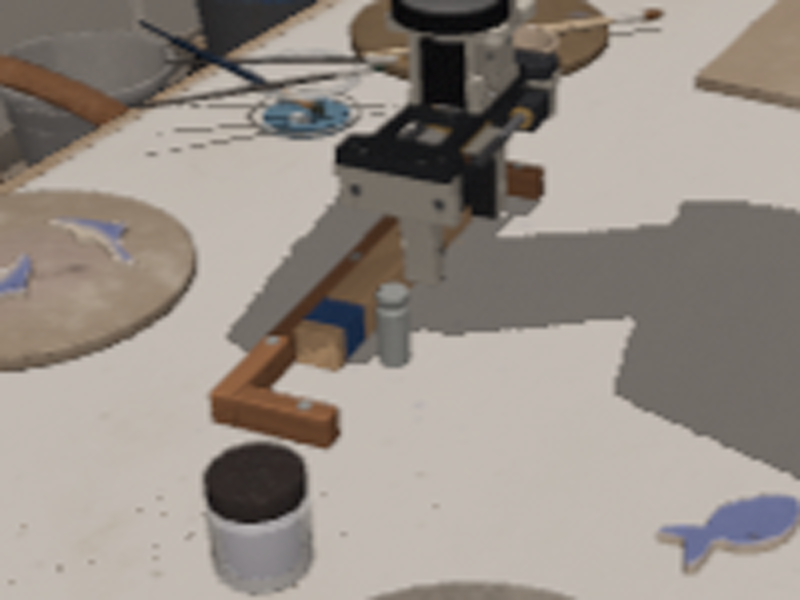

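The side view shows the blue end (crop (322,345)) behind the post and close to the back rail. The 10 N force says the batten is touching the rail. I'll back off and check.

apply_moves(targets=[{"dp": [-0.005, 0, 0], "yaw": 0}, {"dp": [-0.02, -0.002, 0], "yaw": 0}, {"dp": [-0.04, -0.01, 0.02], "yaw": 0}, {"dp": [-0.06, -0.04, 0.06], "yaw": 0}, {"dp": [-0.08, -0.07, 0.08], "yaw": 0}, {"dp": [-0.1, -0.1, 0.08], "yaw": 0}, {"dp": [-0.12, -0.13, 0.08], "yaw": 0}, {"dp": [-0.12, -0.16, 0.08], "yaw": 0}, {"dp": [-0.12, -0.2, 0.08], "yaw": 0}, {"dp": [-0.12, -0.24, 0.08], "yaw": 0}, {"dp": [-0.12, -0.28, 0.08], "yaw": 0}, {"dp": [-0.12, -0.32, 0.08], "yaw": 0}, {"dp": [-0.12, -0.34, 0.08], "yaw": 0}, {"dp": [-0.12, -0.34, 0.08], "yaw": 0}])

```text
time_s: 15.7
tcp_pos: [0.5046, -0.4006, 0.1119]
eef_rot: [-179.9, 0.1, -174.8]
contact_force: [0.4, 0.4, -0.2]
gripper_width: 0.0877
gripper_force: 0.0
```

```bash
python3 -c "
from h import *
look('a5')"
```

```text
blue band n 112 world [632.5  77.4] rack [15.2 73.1]
wood 1686 rack corners [[-29.9, -167.0], [40.6, -175.3], [76.9, 131.1], [6.4, 139.5]]
15.75 [ 0.5044 -0.3987  0.1118] -174.81268332452476 [0.1 1.2 0.3]
```

View pics/a5.png

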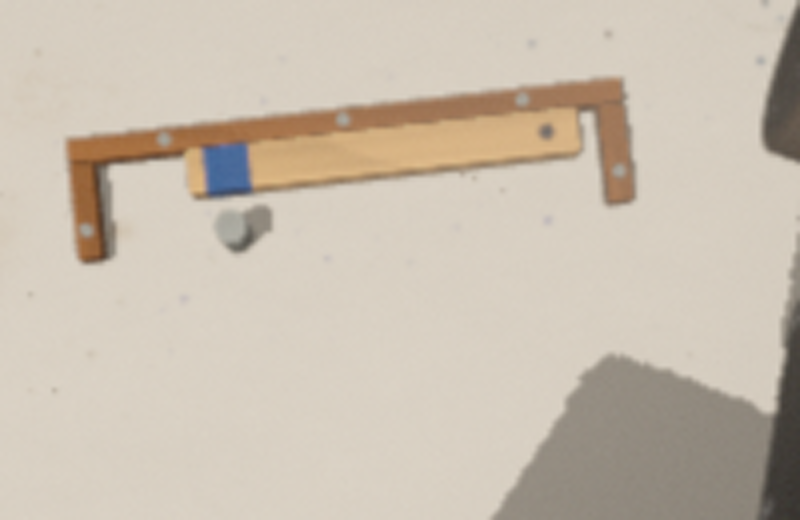

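The top view shows the batten flush along the back rail, from crop (190,170) to (580,130). The blue end is about 25 mm past the post, so I'm handing in.

```bash
python3 -c "
from plant import r
print(r.close_job())"
```

```text
the job is handed in; nothing more can be done
None
```

I pushed the batten into the bay, blue end first behind the post; it looks flush with the back rail in the last top view, and I handed the job in at about 16 s, with no verdict returned.

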